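# Refit a fuse holder and hold the fuse ready above it

### The job

First seat the white ceramic fuse holder fully down on its black base, over the two brass pegs, and let go of it. Then pick up the white bladed fuse with the blue band, lift it up and over the yellow-edged guard panel and stop with it hovering about 10 mm above the holder's copper jaws, level, centred and with its blades lined up with the jaw slots: the circuit may still be live, so the fuse must never touch the holder. Finish like that, still holding the fuse motionless in the air; drop neither part, do not hit the guard, and leave everything else on the desk, the tilting bin included, where it is.

Things in the scene. Friction and masses are not known exactly. Their poses are not given: they have to be found in the camera images.
- holder: White ceramic block 124 (x) x 40 (y) x 24 mm, 300 g, loose, flat on the worktop; 12 mm through holes at x = +-50 mm. Copper jaws on top at x = +-34 mm: pairs of plates 12 mm long, slot 8 mm wide along x, tops 48 mm above the underside. Grip it across the 40 mm width at the middle (bare from x = -28 to 28). Origin: centre of underside, z up. Same after a half turn.
- jaw_tops (a point): Point on the holder: centre of the holder, midway between the two jaws, level with the jaws' upper edges (48 mm above the holder's underside). Axes as the holder's.
- base: Black base block fixed to the worktop, 150 (own x) x 60 (own y) x 20 mm high. Two brass pegs of 8 mm diameter stand on its top at x = +50 and x = -50 mm on the centre line; they rise 16.5 mm above the top, the last 6 mm tapering to a 3 mm tip. Origin: centre of the underside.
- seat (a point): Centre of the base's top face, 20 mm above the worktop; the holder's underside centre comes here when it is seated (either way round). Axes as the base's.
- fuse: Fuse, loose, 200 g: white ceramic body 46 (x) x 34 (y) x 42 mm high, blue band; a steel blade out of each end along x, 6 mm thick, 22 mm high, lower edge level with the body's underside, reaching x = +-43 mm. Starts upright on the worktop, across the guard from the base. Grip it across the 34 mm width. Origin: centre of underside, z up. Same after a half turn.
- guard: Guard panel fixed to the worktop between the fuse and the base: upright aluminium plate 260 mm long (own x), 12 mm thick at its yellow top edge, 100 mm high, with a yellow foot 40 mm wide and 6 mm high. Origin: centre of the underside; own y points to the base's side.
- guard_top (a point): Middle of the guard's top edge, 100 mm above the worktop.
- bin_lip (a point): Middle of the front upper lip of the small aluminium tilting bin (70 x 94 x 60 mm, up to about 90 mm above the worktop), which hangs on a pivot pin in a fixed stand and stays at whatever tilt it has. To be left alone.
- insulator: Squat green glass insulator, 80 mm diameter, 68 mm high, loose, bystander. Origin: centre of the underside.
- brown_holder: Brown ceramic fuse holder, 80 (x) x 34 x 38 mm high, loose, bystander (not the one to fit). Origin: centre of the underside.
- lamp_cap: Black bakelite pilot lamp cap, 38 mm diameter, 30 mm high, loose, bystander. Origin: centre of the underside.
- adapter: Brass coaxial adapter standing upright, 29 mm diameter, 42 mm high, loose, bystander. Origin: centre of the underside.
- screwdriver: Screwdriver, 170 mm long, lying on the worktop, bystander.
Things that resemble listed ones, but are neither listed nor needed, are in the scene too. Several things have the shape of the base; the one meant has the colours described above.

How it is judged:
By the outcome, as a careful person would: the job done as asked, in the order asked, and still so for the second after the job is handed in, while the arm keeps its last pose, push and grip.
It also fails if it takes over 72 s, if anything falls off the work surface, if the arm or the gripper's body presses on something with over 40 N, if the wrist force passes 120 N, or if a joint passes its speed limit or range.

### The arm

A 7-joint arm with a two-finger parallel gripper is mounted at the origin on the work surface. World frame = base frame: x ahead of the robot, y to its left, z up, the work surface at z = 0. Lengths are in m, angles in rad, forces in N, time in s.
With the tool pointing down it reaches from about 0.4 to 0.875 m from the base axis. Payload 19.3 kg.
Tool frame: the origin (TCP) lies at the very end of the fingers, on their centre line; the grasp point (between the pads) lies 19 mm behind it (tcp_to_grasp is the distance from the TCP to the grasp point, in m); z points along the fingers, y is the direction in which the jaws open and shut (so a half turn about z gives the same grasp; the last joint's range is limited). The gripper opens to 85 mm and grips with 20 to 120 N. Pads are 22 mm wide; open, the fingers measure 114 mm over their backs; the gripper's body (76 mm by 85 mm) begins 54 mm behind the grasp point. The pads swing forward as they close: fully open they stand 13 mm farther back than shut.
Start: joints at [-1.416, 0.521, -0.036, 1.599, 0.021, 1.021, -0.113], TCP at [0.139, 0.609, 0.231] pointing down, gripper open.
Joint ranges: [-2.91, 2.91], [-0.3, 2.13], [-1.5, 1.42], [0.17, 2.43], [-1.26, 4.41], [0.16, 1.93], [-2.52, 2.52]. Speed limits (rad/s): [1.89, 1.89, 2.39, 2.39, 3.01, 3.01, 3.01].

### API

Orientations are given as a 3x3 rotation matrix whose columns are the frame's x, y, z axes.
In Python, from cell import * gives the robot as it stands. The module is installed in compiled form; this text tells all that it offers.
- The arm moves only by the tool servo_tool, never from a script. Its argument "commands" is a list of rows, each a list of 7 numbers: the turn, a rotation vector about the tool's x, y, z in degrees, then the shift along the tool's x, y, z in m, then the closure, from 0 (fully open) to 1 (shut). A call has 1 to 12 rows; each row is the pose to reach, as a shift and turn from the pose commanded when the call began, along the tool's axes at that moment; what a row does not reach only later rows make up. A row lasts 1/12 s, in which the tool goes at most 41.7 mm and 7.16 degrees, less where a joint would pass 70% of its speed; a pose out of reach is approached as far as the arm can. A call with a gripper value outside its range is refused whole. The fingers move at their own pace and stop on an object; "squeeze" is the grip in N (left out, the last holds). Time passes only in rows, so rows that repeat a pose let the fingers close. It gives the time, the measured TCP pose, the force and the opening at its end, in the units of the state.
- get_obs(): the state, without advancing time (a new reading comes with each control period).
- camera(name): name is "scene" or "top" or "wrist"; returns the picture (480x640x3 uint8, red, green, blue); there is no depth.
- get_calibration(name): a dict with "K" (3x3 intrinsics, pixels), "k1" (the pictures are not rectified: a ray, as slopes to the right and down, at radius r is drawn at 1 + k1 r^2 times it, then the intrinsics apply), "extrinsics" (4x4, takes a point from camera to world coordinates); the wrist camera has in their place "T_tool_cam" (4x4, takes a point from camera to tool coordinates, whose origin is the TCP and whose axes are the flange's). Camera axes: x right, y up, looking along -z (the intrinsics and any distortion apply to the point x, -y, -z); pixel columns grow to the right and rows downward; lengths in m; the calibration is good to about 2 mm. A picture is of the moment at which its call begins: read the wrist's pose just before it. get_calibration takes no time and is no camera call.
- sign_off(): hands the job in, once; it reports no verdict.
The state is a dict: "time_s": time; "q": joint angles; "dq": joint speeds; "tau": joint torques, N m; "ee_pos": TCP position; "tool_rot": TCP orientation; "ft_force": force on the tool from outside, world axes, zero at the start; "wrist_torque": the same for the moment, N m; "finger_gap": opening from 0.0 (shut) to 1.0 (fully open).
Only numpy, scipy, OpenCV 4.12 (cv2) and the standard library are available. Lean on these libraries where they do the work, as an engineer would, in place of code of your own. Each camera call takes 0.05 s, during which the arm holds its last target.

## Working session

There is one attempt and no reset: what is moved stays moved. The work goes in short steps, Python scripts to look and compute and a tool call to move; the robot and the scene stay as the last step left them, time stands still between calls to the robot, and variables do not carry over. Pictures are saved under pics/ and viewed, and the job is handed in when it is done.

Besides the shell and the picture viewer there is one more tool, called after "Emit:" by a JSON object that holds its "api" and its "payload". servo_tool: Moves the arm, as the interface text tells. Its arguments: {"type":"object","properties":{"commands":{"type":"array","items":{"type":"array","items":{"type":"number"}}},"squeeze":{"type":"number"}},"required":["commands"]}

```bash
mkdir -p pics; cat > h.py <<'E'
from cell import *
import numpy as np, cv2
def save(n,im): cv2.imwrite('pics/'+n+'.png',im[:,:,::-1])
E
python3 - <<'E'
from h import *
o=get_obs(); print({k:np.round(v,3) for k,v in o.items()})
for n in ['scene','top','wrist']:
    save(n+'0',camera(n)); c=get_calibration(n); print(n,{k:np.round(v,4).tolist() for k,v in c.items()})
E
```

```text
{'time_s': np.float64(0.0), 'q': array([-1.416,  0.522, -0.036,  1.6  ,  0.021,  1.021, -0.113]), 'dq': array([ 0.001, -0.001,  0.001,  0.   , -0.   , -0.001, -0.001]), 'tau': array([-1.0000e-03, -9.2713e+01,  1.9790e+00, -3.6993e+01,  1.8000e-02,
        8.0000e-03, -0.0000e+00]), 'ee_pos': array([0.139, 0.609, 0.231]), 'tool_rot': array([[-0.975,  0.223, -0.   ],
       [ 0.223,  0.975, -0.001],
       [-0.   , -0.001, -1.   ]]), 'ft_force': array([-0.584, -0.232, -0.   ]), 'wrist_torque': array([ 0.008, -0.032,  0.01 ]), 'finger_gap': np.float64(1.002)}
scene {'K': [[455.817, 0.0, 320.1277], [0.0, 455.817, 236.9148], [0.0, 0.0, 1.0]], 'k1': -0.018, 'extrinsics': [[0.398, -0.616, 0.6799, 1.2207], [0.9174, 0.2712, -0.2913, -0.2859], [-0.005, 0.7396, 0.673, 0.778], [0.0, 0.0, 0.0, 1.0]]}
top {'K': [[479.6467, 0.0, 321.5132], [0.0, 479.6467, 237.9981], [0.0, 0.0, 1.0]], 'k1': 0.0275, 'extrinsics': [[-0.0258, 0.9952, -0.0946, 0.4469], [-0.9996, -0.0249, 0.011, 0.0041], [0.0086, 0.0948, 0.9955, 1.1441], [0.0, 0.0, 0.0, 1.0]]}
wrist {'K': [[368.5333, 0.0, 320.7073], [0.0, 368.5333, 236.5947], [0.0, 0.0, 1.0]], 'k1': -0.0686, 'T_tool_cam': [[0.0003, 0.9491, 0.315, 0.0824], [1.0, -0.0001, -0.0005, -0.0005], [-0.0005, 0.315, -0.9491, -0.1415], [0.0, 0.0, 0.0, 1.0]]}
```

View pics/scene0.png

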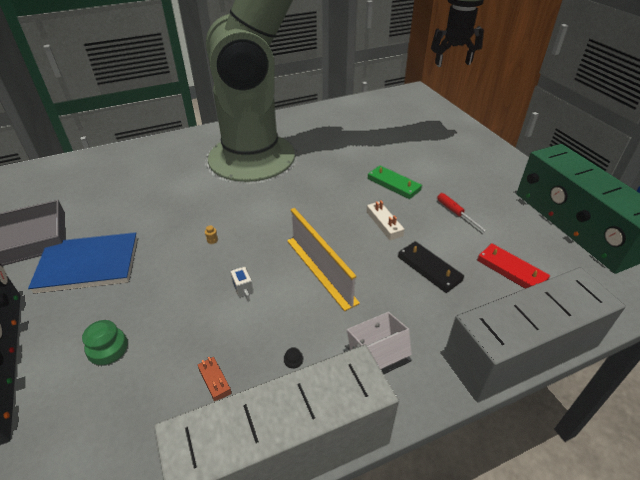

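View pics/top0.png

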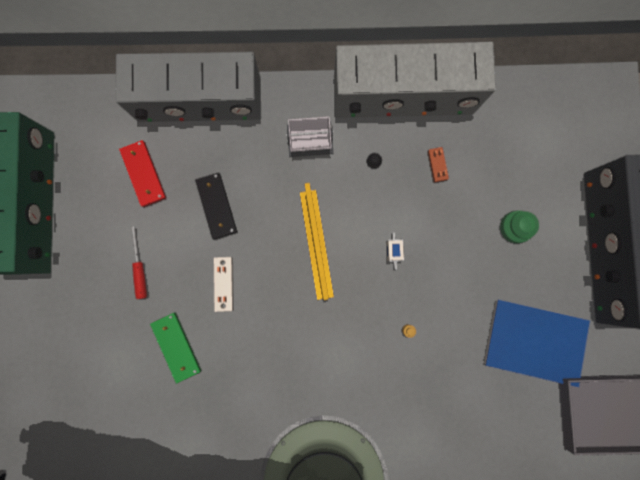

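View pics/wrist0.png

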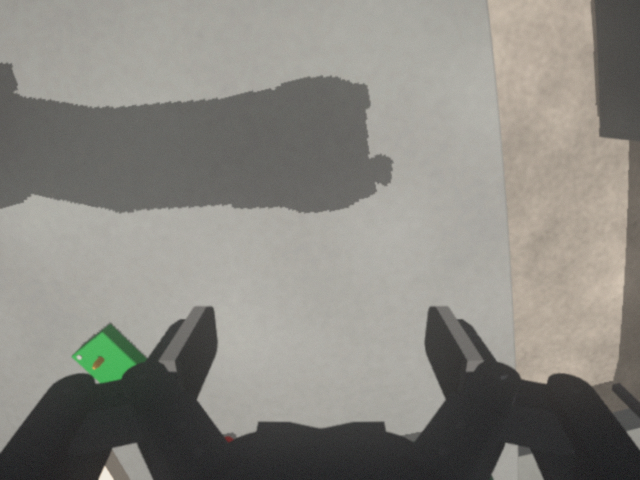

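The top view shows the candidates:
- **Holder:** the white block at (222,284). The brown one at (438,165) is a decoy.
- **Base:** the black block at (216,206). The red one at (142,173) and green one at (175,347) have the same shape but the wrong colours.
- **Fuse:** white with blue at (396,250), the only one of its kind.
- **Guard:** the yellow-edged panel at (317,243).

I'll check these in close crops and measure them.

```bash
cat >> h.py <<'E'
def ray(name,px,T=None):
    c=get_calibration(name)
    p=cv2.undistortPoints(np.array(px,float).reshape(-1,1,2),c['K'],np.array([c['k1'],0,0,0.])).reshape(-1,2)
    d=np.c_[p[:,0],-p[:,1],-np.ones(len(p))]
    E=c['extrinsics'] if T is None else T
    E=np.array(E); return E[:3,3],d@E[:3,:3].T
def onplane(name,px,z,T=None):
    o,d=ray(name,px,T); return o+d*((z-o[2])/d[:,2])[:,None]
def wristT(obs=None):
    o=obs or get_obs(); M=np.eye(4); M[:3,:3]=o['tool_rot']; M[:3,3]=o['ee_pos']
    return M@np.array(get_calibration('wrist')['T_tool_cam'])
def proj(name,P,T=None):
    c=get_calibration(name); E=np.array(c['extrinsics'] if T is None else T)
    q=(np.atleast_2d(P)-E[:3,3])@E[:3,:3]; q=q*[1,-1,-1]
    return cv2.projectPoints(q.reshape(-1,1,3),np.zeros(3),np.zeros(3),c['K'],np.array([c['k1'],0,0,0.]))[0].reshape(-1,2)
def rect(name,mask,z,T=None,area=60):
    out=[]
    for c in cv2.findContours(mask.astype(np.uint8),cv2.RETR_EXTERNAL,cv2.CHAIN_APPROX_NONE)[0]:
        if cv2.contourArea(c)<area: continue
        P=onplane(name,c.reshape(-1,2),z,T)[:,:2]
        (a,b),(w,h),g=cv2.minAreaRect((P*1000).astype(np.float32))
        if w<h: w,h,g=h,w,g+90
        out.append((c.reshape(-1,2).mean(0).round(0),np.round([a,b,w,h,(g+90)%180-90],1)))
    return out
E
python3 - <<'E'
from h import *
im=cv2.imread('pics/top0.png')
a=im[150:330,180:300]; b=im[180:320,290:430]
cv2.imwrite('pics/crop0.png',np.hstack([cv2.resize(a,(373,560),interpolation=2),cv2.resize(b,(400,400),interpolation=2)] if 0 else [cv2.resize(a,(370,555)),cv2.copyMakeBorder(cv2.resize(b,(400,400)),0,155,0,0,0)]))
hsv=cv2.cvtColor(im,cv2.COLOR_BGR2HSV); H,S,V=cv2.split(hsv)
box=lambda x0,x1,y0,y1:(lambda m:m)(np.pad(np.ones((y1-y0,x1-x0),bool),((y0,480-y1),(x0,640-x1))))
print('white holder',rect('top',(V>165)&(S<60)&box(200,245,245,325),.024))
print('black',rect('top',(V<60)&box(185,245,160,250),.02))
print('fuse white',rect('top',((V>165)&(S<60)|(S>120))&box(375,415,225,275),.042))
print('fuse blue',rect('top',(S>120)&(H>90)&box(375,415,225,275),.042,area=20))
print('yellow',rect('top',(S>120)&(H<40)&(H>15)&box(290,345,170,310),.1))
for n,b in (('pegs',box(185,245,160,250)),('jaws',box(200,245,245,325))):
    print(n,rect('top',(S>110)&(H<30)&(V>60)&b,.048 if n=='jaws' else .0365,area=2))
E
```

```text
white holder [(array([222., 284.]), array([ 4.526e+02,  2.238e+02,  1.249e+02,  3.930e+01, -2.000e-01]))]
black [(array([216., 205.]), array([636.5, 238.8, 150. ,  59.2,  15.6]))]
fuse white [(array([395., 250.]), array([ 518.5, -179. ,   76.1,   32.2,   -2.3]))]
fuse blue [(array([396., 250.]), array([ 519.6, -177.9,   23.2,   11.5,   -2.3]))]
yellow [(array([316., 241.]), array([541.2,   5.8, 258.9,  36.9,   7.9]))]
pegs [(array([220., 224.]), array([589.5, 226.3,   8.3,   4.9,  43.8])), (array([208., 184.]), array([ 6.843e+02,  2.524e+02,  7.200e+00,  7.000e+00, -3.000e-01]))]
jaws [(array([218., 299.]), array([ 4.184e+02,  2.283e+02,  4.500e+00,  2.300e+00, -2.000e-01])), (array([224., 298.]), array([419.2, 215.9,   4.8,   4.7,  44.2])), (array([223., 269.]), array([ 4.870e+02,  2.166e+02,  6.900e+00,  2.300e+00, -3.000e-01])), (array([218., 269.]), array([ 4.873e+02,  2.280e+02,  6.900e+00,  2.300e+00, -3.000e-01]))]
```

View pics/crop0.png

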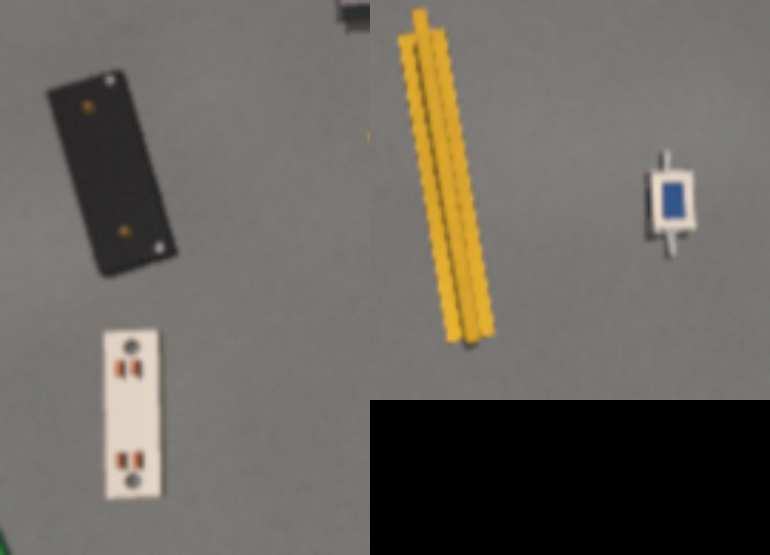

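The crops confirm it: a black base with two brass pegs, a white holder with copper jaws, and the fuse with its blue band. All measured sizes match the description to within about 1.5 mm. I'll move above the holder and check with the wrist camera.

```bash
cat >> h.py <<'E'
def delta(p,yaw):
    """yaw: deg, world angle of tool y axis is 90+yaw (mod 180)"""
    from scipy.spatial.transform import Rotation as R
    o=get_obs(); M=o['tool_rot']; best=None
    for s in (1,-1):
        a=np.radians(yaw); x=-s*np.array([np.cos(a),np.sin(a),0]); z=np.array([0,0,-1.]); W=np.c_[x,np.cross(z,x),z]
        r=R.from_matrix(M.T@W).as_rotvec(degrees=True)
        if best is None or np.linalg.norm(r)<np.linalg.norm(best): best=r
    print('rot',best.round(2),'shift',(M.T@(np.array(p)-o['ee_pos'])).round(4),'t',o['time_s'],'z',o['ee_pos'].round(4))
E
python3 -c "
from h import *
delta([.4526,.2238,.2],-.2)"
```

```text
rot [ -0.05  -0.   -12.68] shift [-0.3913 -0.3056  0.0311] t 0.15 z [0.1393 0.609  0.2308]
```

Emit:
{"api": "servo_tool", "payload": {"commands": [[0,0,-7,-0.03,-0.024,0.004,0],[0,0,-12.7,-0.391,-0.3056,0.031,0],[0,0,-12.7,-0.391,-0.3056,0.031,0],[0,0,-12.7,-0.391,-0.3056,0.031,0],[0,0,-12.7,-0.391,-0.3056,0.031,0],[0,0,-12.7,-0.391,-0.3056,0.031,0],[0,0,-12.7,-0.391,-0.3056,0.031,0],[0,0,-12.7,-0.391,-0.3056,0.031,0],[0,0,-12.7,-0.391,-0.3056,0.031,0],[0,0,-12.7,-0.391,-0.3056,0.031,0],[0,0,-12.7,-0.391,-0.3056,0.031,0],[0,0,-12.7,-0.391,-0.3056,0.031,0]], "squeeze": 50}}

```text
time_s: 1.15
ee_pos: [0.4531, 0.2225, 0.2003]
tool_rot: [[-1.0, 0.003, 0.0], [0.003, 1.0, 0.0], [-0.0, 0.0, -1.0]]
ft_force: [1.0, 1.6, 0.2]
finger_gap: 1.001
```

```bash
python3 - <<'E'
from h import *
T=wristT(); im=camera('wrist'); save('wrist1',im); np.save('T1.npy',T)
hsv=cv2.cvtColor(im,cv2.COLOR_RGB2HSV); H,S,V=cv2.split(hsv)
print(get_obs()['ee_pos'])
print(rect('wrist',(V>150)&(S<60),.024,T,500))
print(rect('wrist',(V>60)&(S>100)&(H<25),.048,T,20))
E
```

```text
[0.45770623 0.21533363 0.19993277]
[(array([517., 468.]), array([767.5, 468.1,  68.4,  58.1,  85.1])), (array([ 15., 345.]), array([ 630.1, -101.1,  295.1,   73.4,  -18.9])), (array([347., 198.]), array([498.6, 262.7, 668.7, 451. ,  89.8]))]
[(array([110., 453.]), array([722.2, -12.5,  15.9,   3.4, -31.1])), (array([505., 459.]), array([728.6, 431.4,  46.9,  26.5,  -8.1])), (array([349., 416.]), array([662.3, 250.9,  14.9,   6.2,   1.3])), (array([324., 344.]), array([5.747e+02, 2.253e+02, 1.440e+01, 5.600e+00, 2.000e-01])), (array([314., 254.]), array([ 4.833e+02,  2.171e+02,  1.370e+01,  2.600e+00, -4.000e-01])), (array([328., 253.]), array([4.829e+02, 2.283e+02, 1.460e+01, 2.600e+00, 1.000e-01])), (array([ 31., 283.]), array([519.8, -46.2, 198.5,  20.9,   7.9])), (array([526., 220.]), array([456.8, 396.9,  81. ,  25.5,   7. ])), (array([327., 175.]), array([4.160e+02, 2.281e+02, 1.200e+01, 2.400e+00, 1.000e-01])), (array([313., 175.]), array([416.4, 216.1,  12.8,   2.4,  -0.5])), (array([112., 260.]), array([500.7,  40.2, 193.7,  17.6,   7.8])), (array([481.,  97.]), array([356. , 345. ,   9.3,   5.1, -88.9]))]
```

View pics/wrist1.png

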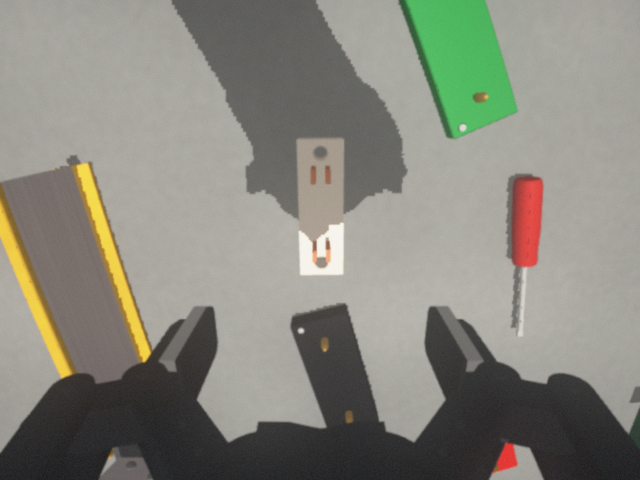

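The wrist image shows the holder at about (320,205), with its jaws at (320,254) and (320,175), and the black base below it. The arm was still settling when I took it, so I'll hold and measure again.

Emit:
{"api": "servo_tool", "payload": {"commands": [[0,0,0,0,0,0,0],[0,0,0,0,0,0,0],[0,0,0,0,0,0,0],[0,0,0,0,0,0,0]]}}

```text
time_s: 1.53
ee_pos: [0.4515, 0.2255, 0.2003]
tool_rot: [[-1.0, 0.001, -0.0], [0.001, 1.0, 0.0], [0.0, 0.0, -1.0]]
ft_force: [-0.4, 0.2, 0.2]
finger_gap: 0.998
```

```bash
python3 - <<'E'
from h import *
o=get_obs();print(o['ee_pos'],o['dq'].round(3))
T=wristT(o); im=camera('wrist'); save('wrist2',im)
hsv=cv2.cvtColor(im,cv2.COLOR_RGB2HSV); H,S,V=cv2.split(hsv)
m=(V>60)&(S>100)&(H<25)
for r in rect('wrist',m,.048,T,20):
    if abs(r[0][0]-325)<60: print('jaw z48',r[0],r[1])
for r in rect('wrist',m,.03,T,20):
    if abs(r[0][0]-325)<60: print('peg z30',r[0],r[1])
m=(S<70)&(V>95); m[:, :280]=0; m[:,370:]=0; m[300:]=0
R,G,B=[im[:,:,i].astype(int) for i in range(3)]
warm=((R-B)>10)&(V>90); warm[:, :270]=0; warm[:,380:]=0; warm[300:]=0
print(rect('wrist',warm,.024,T,300))
blk=(V<60);blk[:300]=0;blk[425:]=0;blk[:,:285]=0;blk[:,:]&=True;blk[:,385:]=0
print('blk',rect('wrist',blk,.02,T,300))
E
```

```text
[0.45152062 0.22545815 0.20032339] [-0.003 -0.     0.003 -0.001 -0.001  0.001  0.001]
jaw z48 [346. 417.] [661.9 251.2  14.8   6.2   1.2]
jaw z48 [321. 346.] [5.742e+02 2.256e+02 1.440e+01 5.600e+00 1.000e-01]
jaw z48 [324. 256.] [4.836e+02 2.283e+02 1.370e+01 1.700e+00 1.000e-01]
jaw z48 [311. 256.] [483.6 217.6  13.7   2.6  -0.6]
jaw z48 [324. 176.] [416.  228.2  12.    1.6   0. ]
jaw z48 [309. 177.] [416.4 216.6  12.8   2.4  -0.6]
peg z30 [346. 417.] [679.9 252.8  15.7   6.6   1.3]
peg z30 [321. 346.] [5.867e+02 2.256e+02 1.530e+01 6.000e+00 1.000e-01]
peg z30 [324. 256.] [4.906e+02 2.285e+02 1.460e+01 1.800e+00 1.000e-01]
peg z30 [311. 256.] [490.6 217.1  14.6   2.7  -0.6]
peg z30 [324. 176.] [418.9 228.3  12.8   1.7   0. ]
peg z30 [309. 177.] [419.3 216.   13.6   2.6  -0.6]
[(array([325., 243.]), array([ 4.631e+02,  2.299e+02,  1.497e+02,  9.210e+01, -1.000e-01]))]
blk [(array([344., 410.]), array([678.1, 259.7,  70.6,  43.1,  89.4]))]
```

Emit:
{"api": "servo_tool", "payload": {"commands": [[0,0,0,0,-0.0027,0.02,0],[0,0,0,0,-0.0027,0.05,0],[0,0,0,0,-0.0027,0.08,0],[0,0,0,0,-0.0027,0.11,0],[0,0,0,0,-0.0027,0.135,0],[0,0,0,0,-0.0027,0.155,0],[0,0,0,0,-0.0027,0.17,0],[0,0,0,0,-0.0027,0.182,0],[0,0,0,0,-0.0027,0.19,0],[0,0,0,0,-0.0027,0.195,0],[0,0,0,0,-0.0027,0.196,0],[0,0,0,0,-0.0027,0.196,0]]}}

```text
time_s: 2.58
ee_pos: [0.4522, 0.222, 0.0045]
tool_rot: [[-1.0, 0.003, 0.0], [0.003, 1.0, 0.0], [-0.0, 0.0, -1.0]]
ft_force: [-0.5, 0.0, -0.1]
finger_gap: 1.0
```

Emit:
{"api": "servo_tool", "payload": {"commands": [[0,0,0,0,0,0,0.2],[0,0,0,0,0,0,0.4],[0,0,0,0,0,0,0.5],[0,0,0,0,0,0,0.6],[0,0,0,0,0,0,0.7],[0,0,0,0,0,0,1],[0,0,0,0,0,0,1],[0,0,0,0,0,0,1]], "squeeze": 60}}

```text
time_s: 3.25
ee_pos: [0.4524, 0.2218, 0.0049]
tool_rot: [[-1.0, 0.003, 0.001], [0.003, 1.0, 0.0], [-0.001, 0.0, -1.0]]
ft_force: [-1.9, -0.2, 12.0]
finger_gap: 0.454
```

```bash
python3 - <<'E'
from h import *
print({k:np.round(v,3) for k,v in get_obs().items()})
save('wrist3',camera('wrist'))
E
```

```text
{'time_s': np.float64(3.25), 'q': array([-0.578,  0.706,  0.006,  2.055, -0.01 ,  0.38 ,  1.003]), 'dq': array([-0.001,  0.   , -0.   , -0.002, -0.001, -0.001,  0.002]), 'tau': array([  0.173, -83.159,   3.596, -15.852,  -0.118,  -0.755,  -0.129]), 'ee_pos': array([0.452, 0.222, 0.005]), 'tool_rot': array([[-1.   ,  0.003,  0.001],
       [ 0.003,  1.   ,  0.   ],
       [-0.001,  0.   , -1.   ]]), 'ft_force': array([-1.893, -0.162, 11.96 ]), 'wrist_torque': array([-0.294,  0.464,  0.105]), 'finger_gap': np.float64(0.454)}
```

View pics/wrist3.png

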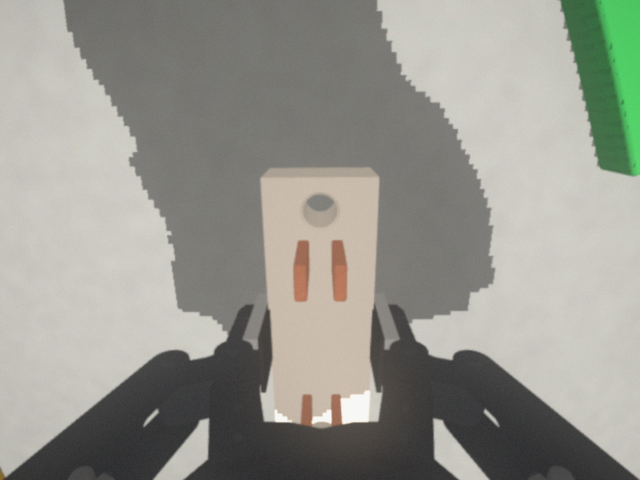

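The holder is gripped, opening 38.6 mm. The near hole shows at (320,210) and the near jaws at about (302,271) and (339,271). I'll work out where the holder sits relative to the tool.

```bash
cat >> h.py <<'E'
def holder_in_tool(tag,z0,lo=60):
    """holder near hole / near edge / near jaws; z0=underside height. reports world"""
    o=get_obs(); T=wristT(o); im=camera('wrist'); save(tag,im)
    H,S,V=cv2.split(cv2.cvtColor(im,cv2.COLOR_RGB2HSV))
    R,G,B=[im[:,:,i].astype(int) for i in range(3)]
    j=(S>110)&(H<25)&(V>80); j[:190]=0; j[380:]=0; j[:,:260]=0; j[:,380:]=0
    print('jaws',*rect('wrist',j,z0+.048,T,100))
    return o,T,im
E
python3 - <<'E'
from h import *
o=get_obs();T=wristT(o)
M=np.array(o['tool_rot']);p=o['ee_pos']
def loc(px,z):
    P=onplane('wrist',px,z,T); return ((P-p)@M).round(4)
im=cv2.imread('pics/wrist3.png')
g=cv2.cvtColor(im,cv2.COLOR_BGR2GRAY)
# hole contour: dark/edge within window
w=g[180:240,285:355]
print(np.array2string(g[208,285:355]))
print(np.array2string(g[165:245,320]))
print(np.array2string(g[185,250:390]))
print('hole',loc([[320,211]],.024),'near edge',loc([[263,178],[378,178]],.024))
print('jaw tops far/near ends', loc([[300,241],[340,241],[301,299],[340,299]],.048))
E
```

```text
[189 192 190 188 192 189 192 189 190 188 192 190 189 188 189 184 179 175
 163 157 156 157 160 160 160 156 146 138 129 128 128 127 126 127 127 128
 127 126 126 128 128 128 133 145 149 158 160 163 159 157 154 160 169 178
 177 187 190 190 190 189 191 189 190 193 191 190 190 189 192 191]
[126 128 141 155 162 163 164 163 163 165 165 166 178 186 189 190 189 190
 190 190 192 190 190 187 190 189 186 174 166 146 134 131 125 127 129 128
 129 132 128 127 131 127 130 128 128 133 148 163 164 165 165 167 163 166
 166 165 165 164 163 165 166 166 172 187 190 188 190 191 190 191 191 193
 191 190 190 190 191 191 191 190]
[124 124 123 123 124 127 125 127 124 128 150 173 185 186 188 187 189 187
 190 191 188 189 190 189 188 187 189 190 188 189 190 189 189 187 189 188
 190 187 188 190 188 188 190 189 186 190 190 190 190 188 189 189 190 189
 191 188 188 190 190 188 189 190 190 189 191 192 192 192 188 189 192 189
 190 188 190 191 191 190 192 190 190 190 190 191 189 191 190 188 189 194
 190 190 193 192 189 189 187 189 189 190 191 189 190 189 192 187 188 192
 191 188 192 189 189 192 190 190 188 189 189 187 189 191 189 190 188 190
 189 187 178 141 124 122 125 122 123 123 124 123 123 123]
hole [[ 0.0511 -0.0003 -0.0191]] near edge [[ 0.0625 -0.0193 -0.0191]
 [ 0.0625  0.019  -0.0191]]
jaw tops far/near ends [[ 0.0485 -0.006  -0.0431]
 [ 0.0485  0.0053 -0.0431]
 [ 0.0302 -0.006  -0.0431]
 [ 0.0302  0.0056 -0.0431]]
```

Holder centre is about 1 mm towards tool +x of the TCP, level and centred across. Next I lift it.

Emit:
{"api": "servo_tool", "payload": {"commands": [[0,0,0,0,0,-0.004,1],[0,0,0,0,0,-0.012,1],[0,0,0,0,0,-0.024,1],[0,0,0,0,0,-0.04,1],[0,0,0,0,0,-0.056,1],[0,0,0,0,0,-0.068,1],[0,0,0,0,0,-0.076,1],[0,0,0,0,0,-0.08,1],[0,0,0,0,0,-0.08,1],[0,0,0,0,0,-0.08,1]]}}

```text
time_s: 4.13
ee_pos: [0.452, 0.2216, 0.0841]
tool_rot: [[-1.0, 0.003, -0.0], [0.003, 1.0, -0.0], [0.0, -0.0, -1.0]]
ft_force: [-0.8, 0.3, -3.8]
finger_gap: 0.455
```

```bash
python3 - <<'E'
from h import *
delta([.6376,.2393,.0845],15.5); print(get_obs()['ft_force'])
E
```

```text
rot [-1.000e-02 -1.000e-02 -1.568e+01] shift [-0.1855  0.0182 -0.0004] t 4.1333 z [0.452  0.2216 0.0841]
[-0.84459939  0.25452954 -3.75632421]
```

Emit:
{"api": "servo_tool", "payload": {"commands": [[0,0,-0.7,-0.008,0.001,0,1],[0,0,-2,-0.025,0.002,0,1],[0,0,-4,-0.048,0.005,0,1],[0,0,-6,-0.075,0.007,0,1],[0,0,-8.5,-0.102,0.01,0,1],[0,0,-11,-0.13,0.013,0,1],[0,0,-13,-0.154,0.015,0,1],[0,0,-14.5,-0.171,0.017,0,1],[0,0,-15.3,-0.181,0.018,0,1],[0,0,-15.7,-0.1855,0.0182,0,1],[0,0,-15.7,-0.1855,0.0182,0,1],[0,0,-15.7,-0.1855,0.0182,0,1]]}}

```text
time_s: 5.13
ee_pos: [0.6371, 0.2391, 0.0835]
tool_rot: [[-0.964, -0.267, -0.001], [-0.267, 0.964, -0.0], [0.001, -0.0, -1.0]]
ft_force: [-0.0, 0.2, -3.4]
finger_gap: 0.452
```

```bash
python3 - <<'E'
from h import *
o=get_obs();print(o['ee_pos'],o['dq'].round(3)); save('wrist4',camera('wrist'));s=camera('scene')
save('scene4',cv2.resize(s[180:330,340:520],(720,600)))
delta([.6376,.2393,.0845],15.5)
E
```

```text
[0.63711504 0.23908701 0.08354967] [-0.007 -0.015 -0.001  0.016 -0.003  0.001 -0.004]
rot [-0.   -0.04  0.03] shift [-0.0006 -0.0002 -0.0004] t 5.2333 z [0.637  0.2394 0.0841]
```

View pics/wrist4.png

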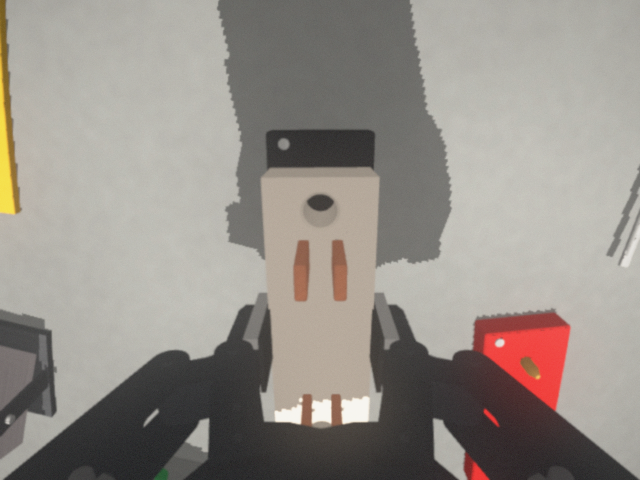

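View pics/scene4.png

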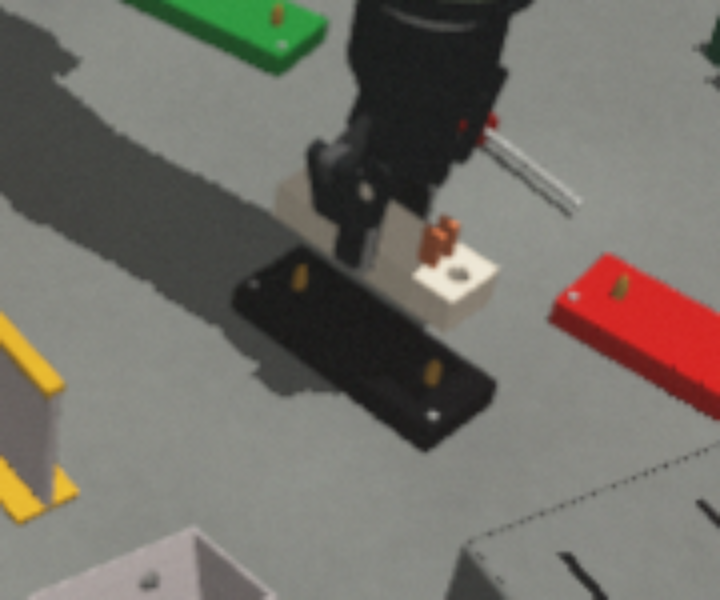

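The wrist view shows the holder in the grip, with the base's near edge beyond it from (266,131) to (375,131). I'll use that edge to check the alignment.

```bash
python3 - <<'E'
from h import *
o=get_obs();T=wristT(o);p=o['ee_pos'];M=o['tool_rot']
im=cv2.imread('pics/wrist4.png');V=im.max(2)
m=(V<60); m[:110]=0;m[166:]=0;m[:,:240]=0;m[:,400:]=0
ys,xs=np.where(m); print(xs.min(),xs.max(),ys.min())
L=[xs[ys==r].min() for r in range(138,164)];R=[xs[ys==r].max() for r in range(138,164)]
top=[ys[xs==c].min() for c in range(275,368)]
f=lambda px:((onplane('wrist',px,.02,T)-p)@M)
l=f(np.c_[L,range(138,164)]);r=f(np.c_[R,range(138,164)]);t=f(np.c_[range(275,368),top])
print('left y',l[[0,-1],:2],'right',r[[0,-1],:2],'near edge x',t[:,0].mean(),np.polyfit(t[:,1],t[:,0],1))
for a in (l,r): print('side slope deg',np.degrees(np.polyfit(a[:,0],a[:,1],1)[0]))
# holder in grip: hole centre at plane underside+24
z0=p[2]-.0049
print(((onplane('wrist',[[320,209.5],[263,178],[378,178]],z0+.024,T)-p)@M).round(4))
E
```

```text
267 373 130
left y [[ 0.07061054 -0.02773821]
 [ 0.05711043 -0.02827026]] right [[0.07062529 0.02874724]
 [0.05711883 0.02818258]] near edge x 0.07441029315080325 [0.00224192 0.07440917]
side slope deg -2.0555791338579756
side slope deg 0.9505759931442279
[[ 0.0516  0.0001 -0.0191]
 [ 0.0624 -0.0189 -0.0191]
 [ 0.0624  0.0194 -0.0191]]
```

Aligned to within about 1 mm. I'll lower it in stages while watching the force.

Emit:
{"api": "servo_tool", "payload": {"commands": [[0,0,0,-0.0006,0,0.006,1],[0,0,0,-0.0006,0,0.016,1],[0,0,0,-0.0006,0,0.028,1],[0,0,0,-0.0006,0,0.036,1],[0,0,0,-0.0006,0,0.04,1],[0,0,0,-0.0006,0,0.043,1],[0,0,0,-0.0006,0,0.045,1],[0,0,0,-0.0006,0,0.047,1],[0,0,0,-0.0006,0,0.048,1]]}}

```text
time_s: 5.98
ee_pos: [0.6384, 0.2395, 0.0363]
tool_rot: [[-0.964, -0.268, 0.0], [-0.268, 0.964, 0.0], [-0.0, 0.0, -1.0]]
ft_force: [-0.3, 0.0, -3.6]
finger_gap: 0.452
```

Emit:
{"api": "servo_tool", "payload": {"commands": [[0,0,0,0,0,0.002,1],[0,0,0,0,0,0.004,1],[0,0,0,0,0,0.006,1],[0,0,0,0,0,0.008,1],[0,0,0,0,0,0.009,1],[0,0,0,0,0,0.009,1]]}}

```text
time_s: 6.48
ee_pos: [0.6382, 0.2394, 0.027]
tool_rot: [[-0.964, -0.268, -0.0], [-0.268, 0.964, -0.0], [0.0, -0.0, -1.0]]
ft_force: [-0.4, -0.5, -3.1]
finger_gap: 0.454
```

Emit:
{"api": "servo_tool", "payload": {"commands": [[0,0,0,0,0,0.001,1],[0,0,0,0,0,0.002,1],[0,0,0,0,0,0.003,1],[0,0,0,0,0,0.003,1],[0,0,0,0,0,0.003,1]]}}

```text
time_s: 6.9
ee_pos: [0.6384, 0.2395, 0.025]
tool_rot: [[-0.964, -0.267, 0.0], [-0.267, 0.964, 0.0], [-0.0, 0.0, -1.0]]
ft_force: [-4.0, -1.7, 8.3]
finger_gap: 0.448
```

```bash
python3 - <<'E'
from h import *
print(get_obs()['ee_pos'],get_obs()['ft_force'],get_obs()['wrist_torque'])
save('wrist5',camera('wrist'));s=camera('scene')
save('scene5',cv2.resize(s[180:330,340:520],(720,600)))
E
```

```text
[0.63835449 0.23954702 0.02502776] [-4.04029923 -1.70590519  8.28509254] [-0.38653973  0.87559396 -0.03665551]
```

View pics/scene5.png

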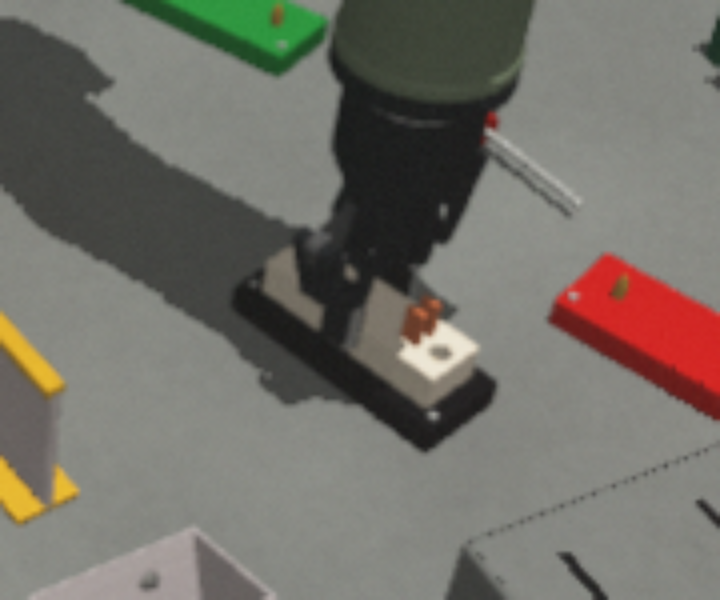

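View pics/wrist5.png

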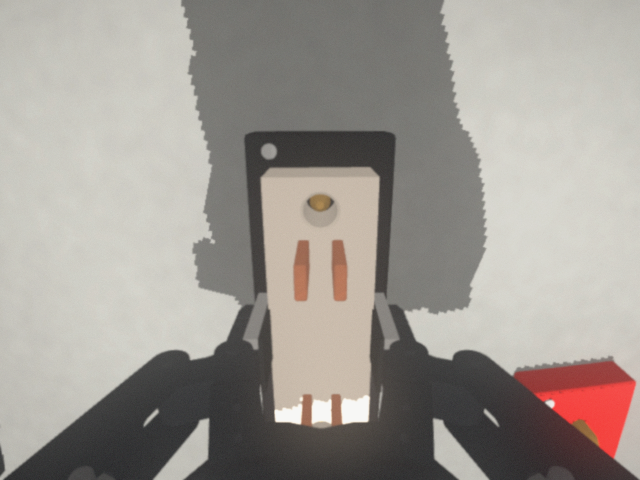

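It is seated: contact came at TCP z 0.025, which puts the underside at 0.020. The brass peg shows inside the hole at (320,203). I'll release and rise.

Emit:
{"api": "servo_tool", "payload": {"commands": [[0,0,0,0,0,0,0.5],[0,0,0,0,0,0,0.3],[0,0,0,0,0,0,0],[0,0,0,0,0,0,0],[0,0,0,0,0,0,0],[0,0,0,0,0,0,0],[0,0,0,0,0,0,0]]}}

```text
time_s: 7.58
ee_pos: [0.6383, 0.2395, 0.0243]
tool_rot: [[-0.964, -0.268, 0.0], [-0.268, 0.964, -0.0], [-0.0, -0.0, -1.0]]
ft_force: [-0.4, -0.8, 0.5]
finger_gap: 0.999
```

Emit:
{"api": "servo_tool", "payload": {"commands": [[0,0,0,0,0,-0.005,0],[0,0,0,0,0,-0.02,0],[0,0,0,0,0,-0.04,0],[0,0,0,0,0,-0.065,0],[0,0,0,0,0,-0.095,0],[0,0,0,0,0,-0.125,0],[0,0,0,0,0,-0.15,0],[0,0,0,0,0,-0.165,0],[0,0,0,0,0,-0.175,0],[0,0,0,0,0,-0.175,0],[0,0,0,0,0,-0.175,0],[0,0,0,0,0,-0.175,0]]}}

```text
time_s: 8.58
ee_pos: [0.6378, 0.2393, 0.1982]
tool_rot: [[-0.964, -0.268, -0.001], [-0.268, 0.964, -0.001], [0.002, -0.0, -1.0]]
ft_force: [0.5, -1.4, -0.0]
finger_gap: 0.997
```

```bash
python3 - <<'E'
from h import *
o=get_obs();T=wristT(o);p=o['ee_pos'];print(p,o['finger_gap'],o['dq'].round(3))
im=camera('wrist');save('wrist6',im);np.save('T6.npy',T)
H,S,V=cv2.split(cv2.cvtColor(im,cv2.COLOR_RGB2HSV))
m=(V>60)&(S>100)&(H<25)
for r in rect('wrist',m,.068,T,20):
    if abs(r[0][0]-325)<60: print('jaw z68',r[0],r[1])
E
```

```text
[0.6377531  0.23928834 0.19824773] 0.997406406352166 [ 0.001  0.01   0.001  0.    -0.001  0.001 -0.001]
jaw z68 [338. 410.] [805.  303.   10.9   7.5  16.3]
jaw z68 [271. 395.] [805.1 239.2  11.8   8.3  12.5]
jaw z68 [328. 263.] [664.8 253.2  17.2   3.2  16. ]
jaw z68 [314. 263.] [667.3 242.7  18.    2.4  15.3]
jaw z68 [328. 181.] [601.6 235.6  13.4   2.2  15.8]
jaw z68 [313. 182.] [604.8 224.2  13.4   2.2  15.2]
jaw z68 [320. 155.] [585.3 224.5   5.8   5.  -74.5]
```

View pics/wrist6.png

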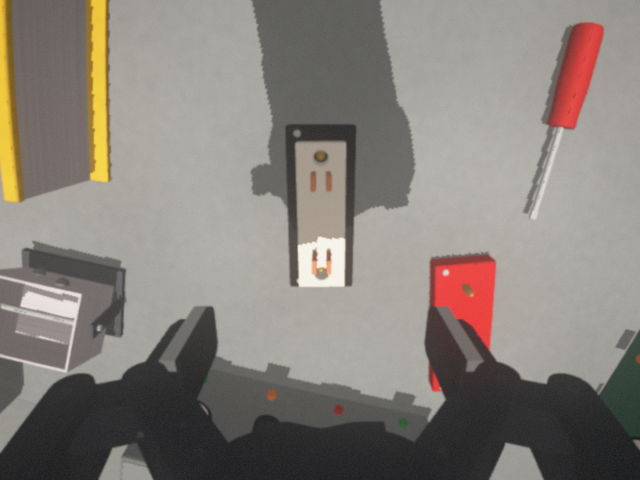

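The holder is seated and released, with both pegs showing in its holes at (320,156) and (321,272). Next is the fuse.

```bash
python3 - <<'E'
from h import *
delta([.519,-.178,.2],-2.3)
E
```

```text
rot [-0.03 -0.11 17.82] shift [ 0.2261 -0.3703 -0.0014] t 8.6333 z [0.6377 0.2393 0.198 ]
```

Emit:
{"api": "servo_tool", "payload": {"commands": [[0,0,0.8,0.01,-0.017,-0.002,0],[0,0,2.5,0.03,-0.05,-0.002,0],[0,0,4.5,0.052,-0.085,-0.002,0],[0,0,6.4,0.074,-0.12,-0.002,0],[0,0,8.3,0.096,-0.156,-0.002,0],[0,0,10.2,0.118,-0.192,-0.002,0],[0,0,12,0.14,-0.228,-0.002,0],[0,0,13.9,0.162,-0.264,-0.002,0],[0,0,15.5,0.184,-0.3,-0.002,0],[0,0,16.8,0.204,-0.335,-0.002,0],[0,0,17.5,0.218,-0.358,-0.002,0],[0,0,17.8,0.226,-0.37,-0.002,0]]}}

```text
time_s: 9.63
ee_pos: [0.5176, -0.1815, 0.2006]
tool_rot: [[-0.999, 0.045, -0.002], [0.045, 0.999, -0.001], [0.002, -0.001, -1.0]]
ft_force: [-0.2, 0.7, -0.3]
finger_gap: 0.999
```

Emit:
{"api": "servo_tool", "payload": {"commands": [[0,0,0,0,0,0,0],[0,0,0,0,0,0,0],[0,0,0,0,0,0,0],[0,0,0,0,0,0,0],[0,0,0,0,0,0,0],[0,0,0,0,0,0,0]]}}

```text
time_s: 10.13
ee_pos: [0.5198, -0.1767, 0.2012]
tool_rot: [[-0.999, 0.038, -0.0], [0.038, 0.999, 0.0], [0.0, 0.0, -1.0]]
ft_force: [0.2, -0.3, -0.8]
finger_gap: 1.003
```

```bash
python3 - <<'E'
from h import *
o=get_obs();T=wristT(o);p=o['ee_pos'];print(p,o['finger_gap'],o['dq'].round(3))
im=camera('wrist');save('wrist7',im);save('top7',camera('top'))
H,S,V=cv2.split(cv2.cvtColor(im,cv2.COLOR_RGB2HSV))
for r in rect('wrist',(S>100)&(H>95)&(H<130),.042,T,100): print('blue',r)
E
```

```text
[ 0.51977852 -0.17666004  0.20123266] 1.0029938051965968 [ 0.005 -0.003  0.003 -0.001  0.001 -0.001  0.002]
blue (array([20., 40.]), array([ 367.2, -406.3,   63.8,   35.3,  -12.9]))
```

View pics/wrist7.png

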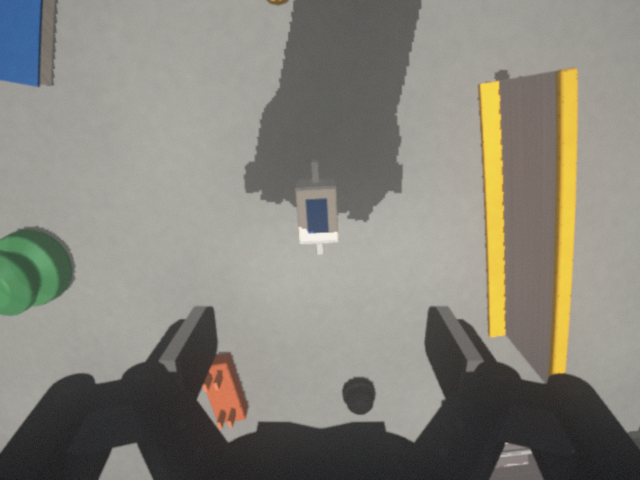

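View pics/top7.png

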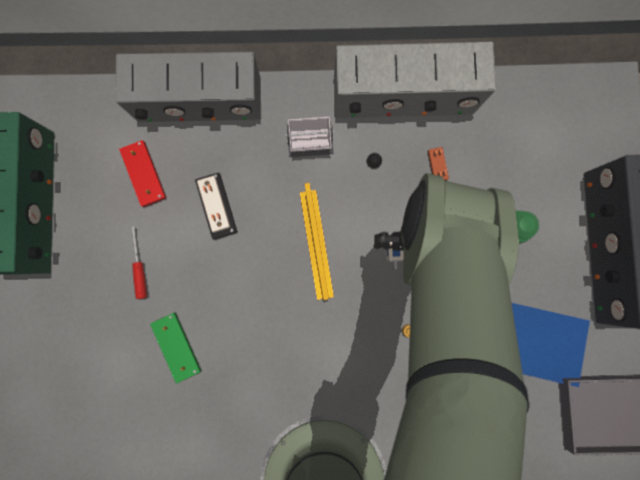

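The wrist view shows the fuse at (317,212), with its blades at (315,170) and (320,249). The top view shows the holder unobstructed on the base at (215,206). I'll measure both.

```bash
python3 - <<'E'
from h import *
o=get_obs();T=wristT(o)
im=cv2.imread('pics/wrist7.png').astype(int); B,G,R=im[...,0],im[...,1],im[...,2]
m=(B-R>30); m[:170]=0;m[260:]=0;m[:,:280]=0;m[:,350:]=0
print('blue',rect('wrist',m,.042,T,50))
w=(R-B>12)|m; w[:170]=0;w[260:]=0;w[:,:280]=0;w[:,350:]=0
print('body',rect('wrist',w,.042,T,50))
print('blade ends z.022',onplane('wrist',[[315,162],[320,253]],.022,T).round(4))
t=cv2.imread('pics/top7.png').astype(int); B,G,R=t[...,0],t[...,1],t[...,2]
bx=np.zeros(B.shape,bool);bx[165:245,190:240]=1
print('holder z44',rect('top',(R>120)&bx,.044))
j=(R-B>60)&bx; print('jaw',rect('top',j,.068,None,3))
by=np.zeros(B.shape,bool);by[225:275,375:395]=1
E
```

```text
blue [(array([317., 216.]), array([ 518.4, -180.5,   28.3,   16.4,    0.8]))]
body [(array([317., 215.]), array([ 518.8, -180.4,   46.7,   34.7,    0.9]))]
blade ends z.022 [[ 0.4758 -0.1803  0.022 ]
 [ 0.5597 -0.1793  0.022 ]]
holder z44 [(array([214., 204.]), array([ 6.360e+02,  2.375e+02,  1.861e+02,  1.136e+02, -6.000e-01]))]
jaw [(array([212., 216.]), array([603.8, 237.2,  11.2,   4. ,  25.8])), (array([217., 215.]), array([ 6.072e+02,  2.266e+02,  9.200e+00,  4.500e+00, -3.000e-01])), (array([204., 188.]), array([ 6.697e+02,  2.556e+02,  9.300e+00,  4.500e+00, -2.000e-01])), (array([209., 186.]), array([673.8, 244.9,  14.6,   4.3,  17.7]))]
```

The wrist view puts the fuse at (0.519, -0.180) with yaw of about 0.8°. The body measures 46.7 x 34.7 mm, which matches.

```bash
python3 - <<'E'
from h import *
delta([.519,-.180,.009],.8)
E
```

```text
rot [ 0.   -0.   -3.04] shift [ 0.0006 -0.003   0.1923] t 10.2333 z [ 0.5197 -0.177   0.2013]
```

Emit:
{"api": "servo_tool", "payload": {"commands": [[0,0,-1,0.0006,-0.001,0.01,0],[0,0,-2,0.0006,-0.002,0.03,0],[0,0,-3,0.0006,-0.003,0.06,0],[0,0,-3,0.0006,-0.003,0.09,0],[0,0,-3,0.0006,-0.003,0.115,0],[0,0,-3,0.0006,-0.003,0.14,0],[0,0,-3,0.0006,-0.003,0.16,0],[0,0,-3,0.0006,-0.003,0.175,0],[0,0,-3,0.0006,-0.003,0.186,0],[0,0,-3,0.0006,-0.003,0.192,0],[0,0,-3,0.0006,-0.003,0.192,0],[0,0,-3,0.0006,-0.003,0.192,0]]}}

```text
time_s: 11.23
ee_pos: [0.5189, -0.1805, 0.0096]
tool_rot: [[-1.0, -0.013, 0.0], [-0.013, 1.0, -0.0], [-0.0, -0.0, -1.0]]
ft_force: [-0.1, -0.1, 0.3]
finger_gap: 0.998
```

Emit:
{"api": "servo_tool", "payload": {"commands": [[0,0,0,0,0,0,0.2],[0,0,0,0,0,0,0.4],[0,0,0,0,0,0,0.5],[0,0,0,0,0,0,0.6],[0,0,0,0,0,0,0.7],[0,0,0,0,0,0,1],[0,0,0,0,0,0,1],[0,0,0,0,0,0,1],[0,0,0,0,0,0,1]], "squeeze": 50}}

```text
time_s: 11.98
ee_pos: [0.519, -0.1805, 0.0099]
tool_rot: [[-1.0, -0.012, 0.001], [-0.012, 1.0, -0.0], [-0.001, -0.0, -1.0]]
ft_force: [-0.8, -0.2, 8.0]
finger_gap: 0.39
```

```bash
python3 - <<'E'
from h import *
o=get_obs(); print(o['ee_pos'],o['finger_gap'],o['ft_force'],o['wrist_torque']); save('wrist8',camera('wrist'))
E
```

```text
[ 0.51902894 -0.18054234  0.00987666] 0.3896574504347064 [-0.80836043 -0.17690037  8.04439873] [0.14382927 0.3592824  0.07964291]
```

View pics/wrist8.png

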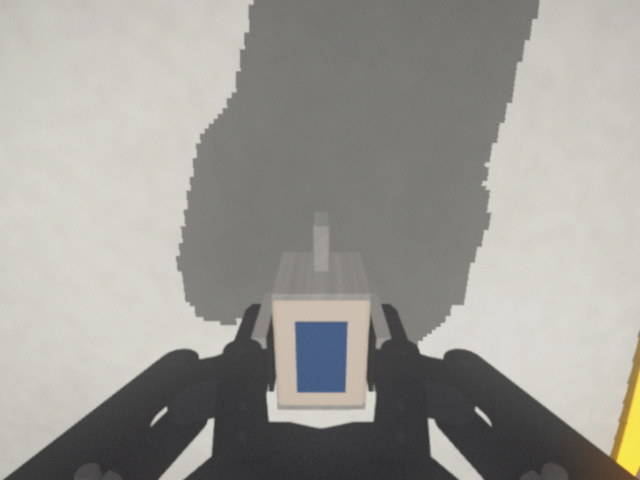

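The fuse is gripped, with its blade at (321,240) and blue band at (321,357). I'll compute its offset in the tool, then lift.

Emit:
{"api": "servo_tool", "payload": {"commands": [[0,0,0,0,0,-0.004,1],[0,0,0,0,0,-0.012,1],[0,0,0,0,0,-0.026,1],[0,0,0,0,0,-0.045,1],[0,0,0,0,0,-0.068,1],[0,0,0,0,0,-0.092,1],[0,0,0,0,0,-0.114,1],[0,0,0,0,0,-0.132,1],[0,0,0,0,0,-0.146,1],[0,0,0,0,0,-0.156,1],[0,0,0,0,0,-0.16,1],[0,0,0,0,0,-0.16,1]]}}

```text
time_s: 13.03
ee_pos: [0.519, -0.1805, 0.1701]
tool_rot: [[-1.0, -0.013, 0.001], [-0.013, 1.0, -0.0], [-0.001, -0.0, -1.0]]
ft_force: [0.3, -0.4, -2.5]
finger_gap: 0.394
```

Emit:
{"api": "servo_tool", "payload": {"commands": [[0,0,0,0,0,0,1],[0,0,0,0,0,0,1],[0,0,0,0,0,0,1]]}}

```text
time_s: 13.28
ee_pos: [0.5184, -0.1803, 0.1685]
tool_rot: [[-1.0, -0.013, -0.001], [-0.013, 1.0, 0.0], [0.001, 0.0, -1.0]]
ft_force: [1.1, -0.7, -1.1]
finger_gap: 0.389
```

```bash
cat >> h.py <<'E'
def fuse_in_tool(tag,zu=-0.0099):
    """fuse underside is zu below.. height relative TCP"""
    o=get_obs();T=wristT(o);p=o['ee_pos'];M=o['tool_rot'];im=camera('wrist');save(tag,im)
    R,B=im[...,0].astype(int),im[...,2].astype(int)
    m=(B-R>30);m[:300]=0;m[430:]=0;m[:,:280]=0;m[:,365:]=0
    c=max(cv2.findContours(m.astype(np.uint8),0,1)[0],key=cv2.contourArea).reshape(-1,2)
    P=(onplane('wrist',c,p[2]+zu+.042,T)-p)@M*1000
    (a,b),(w,h),g=cv2.minAreaRect(P[:,:2].astype(np.float32)); print('blue in tool',np.round([a,b,w,h,g],2))
    return o,T,im
E
python3 - <<'E'
from h import *
o,T,im=fuse_in_tool('wrist9'); p=o['ee_pos'];print(p,o['ft_force'],o['finger_gap'])
f=lambda px,z:((onplane('wrist',px,p[2]-.0099+z,T)-p)@o['tool_rot']*1000).round(1)[:,:2]
g=im.mean(2).astype(int)
print(g[280:312,320]); print(g[395:420,320]); print(g[335,262:285],g[335,360:382])
print('body top corners est',f([[273,299],[370,299],[278,409],[366,409]],.042))
E
```

```text
blue in tool [ 7.100e-01 -4.000e-02  1.734e+01  2.896e+01  8.993e+01]
[ 0.51840016 -0.18032742  0.1684823 ] [ 1.13573197 -0.68164743 -1.10863329] 0.38904321095774513
[119 117 119 117 121 119 120 117 117 120 116 121 120 126 133 137 136 136
 131 137 147 159 161 159 161 163 159 160 162 160 158 162]
[155 157 155 158 158 157 157 157 156 151 139 133 129 131 140 159 167 168
 171 170 170 169 167 168 168]
[115 115 118 112  95  67  56  58  57  57  63  86 125 146 155 156 161 159
 161 159 159 161 161] [161 161 160 160 159 156 154 141 103  68  58  58  59  58  64  86 105 113
 115 115 114 114]
body top corners est [[ 24.3 -15.9]
 [ 24.3  16.3]
 [-22.4 -16.2]
 [-22.4  17. ]]
```

View pics/wrist9.png

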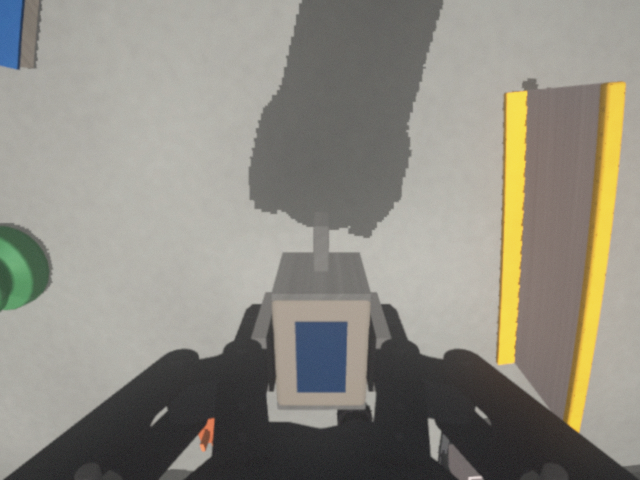

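The fuse is held level, centre +0.8 mm along tool x and 0 across. The holder sat at almost the same offset in the grip, so the target TCP is the seating pose. I'll cross the guard at the current height, with the fuse underside 59 mm above the guard's top edge.

```bash
python3 - <<'E'
from h import *
delta([.6383,.2395,.17],15.5)
E
```

```text
rot [  0.02  -0.07 -14.78] shift [-0.1251  0.4183 -0.0014] t 13.3333 z [ 0.5185 -0.1804  0.1686]
```

Emit:
{"api": "servo_tool", "payload": {"commands": [[0,0,-0.2,-0.002,0.006,-0.001,1],[0,0,-0.6,-0.005,0.017,-0.001,1],[0,0,-1.2,-0.01,0.033,-0.001,1],[0,0,-1.9,-0.016,0.053,-0.001,1],[0,0,-2.7,-0.023,0.077,-0.001,1],[0,0,-3.6,-0.031,0.102,-0.001,1],[0,0,-4.5,-0.038,0.127,-0.001,1],[0,0,-5.4,-0.0455,0.152,-0.001,1],[0,0,-6.3,-0.053,0.177,-0.001,1],[0,0,-7.2,-0.0604,0.202,-0.001,1],[0,0,-8,-0.068,0.227,-0.001,1],[0,0,-8.9,-0.0754,0.252,-0.001,1]]}}

```text
time_s: 14.33
ee_pos: [0.591, 0.0752, 0.1702]
tool_rot: [[-0.986, -0.169, -0.0], [-0.169, 0.986, 0.0], [0.0, 0.0, -1.0]]
ft_force: [0.8, -0.8, -2.2]
finger_gap: 0.392
```

```bash
python3 - <<'E'
from h import *
delta([.6383,.2395,.17],15.5)
E
```

```text
rot [ 0.02 -0.01 -5.77] shift [-0.0744  0.1539  0.0003] t 14.3333 z [0.591  0.0752 0.1702]
```

Emit:
{"api": "servo_tool", "payload": {"commands": [[0,0,-0.8,-0.011,0.022,0,1],[0,0,-1.7,-0.0215,0.0445,0,1],[0,0,-2.5,-0.0315,0.065,0,1],[0,0,-3.2,-0.041,0.085,0,1],[0,0,-3.9,-0.05,0.103,0,1],[0,0,-4.5,-0.058,0.119,0,1],[0,0,-5,-0.0645,0.133,0,1],[0,0,-5.4,-0.0695,0.1435,0,1],[0,0,-5.6,-0.0725,0.15,0,1],[0,0,-5.8,-0.0744,0.1539,0,1],[0,0,-5.8,-0.0744,0.1539,0,1],[0,0,-5.8,-0.0744,0.1539,0,1]]}}

```text
time_s: 15.33
ee_pos: [0.6386, 0.236, 0.1702]
tool_rot: [[-0.964, -0.265, -0.0], [-0.265, 0.964, -0.0], [0.0, -0.0, -1.0]]
ft_force: [0.2, -0.2, -2.5]
finger_gap: 0.39
```

Emit:
{"api": "servo_tool", "payload": {"commands": [[0,0,0,0,0,0,1],[0,0,0,0,0,0,1],[0,0,0,0,0,0,1],[0,0,0,0,0,0,1],[0,0,0,0,0,0,1],[0,0,0,0,0,0,1]]}}

```text
time_s: 15.83
ee_pos: [0.6387, 0.2365, 0.1703]
tool_rot: [[-0.964, -0.266, 0.0], [-0.266, 0.964, -0.0], [-0.0, -0.0, -1.0]]
ft_force: [-0.4, 0.7, -1.4]
finger_gap: 0.384
```

```bash
python3 - <<'E'
from h import *
o,T,im=fuse_in_tool('wrist10'); print(o['ee_pos'],o['ft_force'],o['finger_gap'])
delta([.6383,.2395,.108],15.5)
E
```

```text
blue in tool [ 0.87  0.31 17.39 29.38 89.97]
[0.63869244 0.23652749 0.17034631] [-0.41570646  0.7259432  -1.36044522] 0.3843545510876319
rot [-0.    0.   -0.09] shift [-0.0004  0.003   0.0623] t 15.8833 z [0.6387 0.2365 0.1703]
```

View pics/wrist10.png

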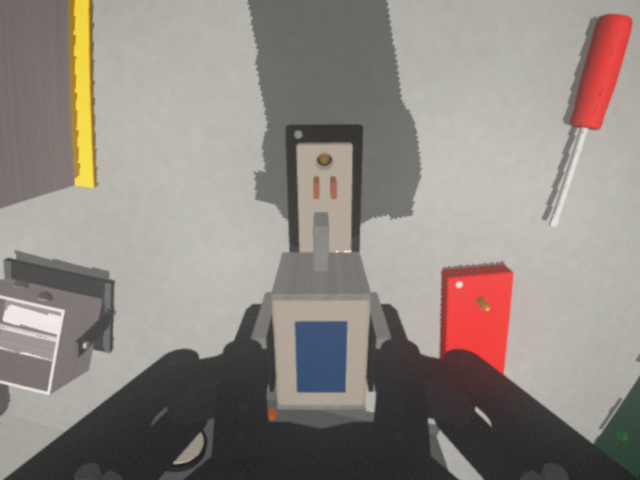

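The view shows the fuse blade at (321,240), the near jaws at (316,187) and (334,187), and the hole at (324,159). That means a 3 mm offset across, which matches the pose reading. I'll correct it and go down part way.

Emit:
{"api": "servo_tool", "payload": {"commands": [[0,0,-0.1,-0.0004,0.001,0.004,1],[0,0,-0.1,-0.0004,0.002,0.012,1],[0,0,-0.1,-0.0004,0.003,0.022,1],[0,0,-0.1,-0.0004,0.003,0.034,1],[0,0,-0.1,-0.0004,0.003,0.045,1],[0,0,-0.1,-0.0004,0.003,0.053,1],[0,0,-0.1,-0.0004,0.003,0.059,1],[0,0,-0.1,-0.0004,0.003,0.062,1],[0,0,-0.1,-0.0004,0.003,0.062,1],[0,0,-0.1,-0.0004,0.003,0.062,1],[0,0,-0.1,-0.0004,0.003,0.062,1],[0,0,-0.1,-0.0004,0.003,0.062,1]]}}

```text
time_s: 16.88
ee_pos: [0.6386, 0.2397, 0.1089]
tool_rot: [[-0.964, -0.268, 0.001], [-0.268, 0.964, 0.0], [-0.001, 0.0, -1.0]]
ft_force: [-0.1, -1.0, -1.1]
finger_gap: 0.39
```

```bash
python3 - <<'E'
from h import *
o,T,im=fuse_in_tool('wrist11'); print(o['ee_pos'],o['ft_force'],o['finger_gap'])
delta([.6383,.2395,.088],15.5)
s=camera('scene'); save('scene11',cv2.resize(s[180:330,340:520],(720,600)))
E
```

```text
blue in tool [ 0.87  0.34 29.4  17.43  0.04]
[0.63856239 0.23970655 0.10890556] [-0.05382093 -0.97682046 -1.10431596] 0.3899508080429799
rot [0.01 0.04 0.02] shift [ 0.0003 -0.0001  0.0208] t 16.9333 z [0.6385 0.2397 0.1088]
```

View pics/wrist11.png

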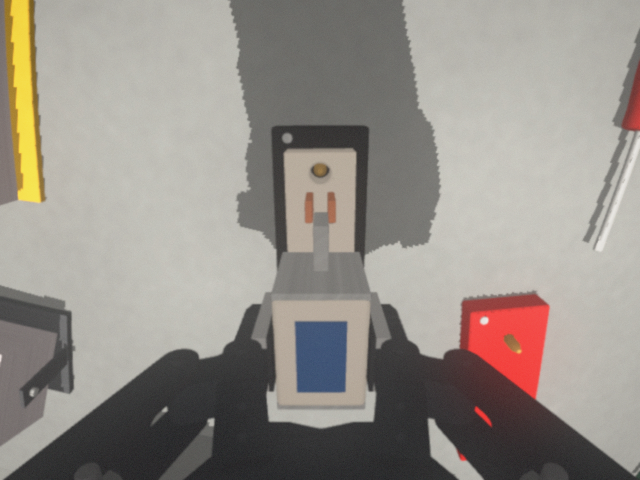

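View pics/scene11.png

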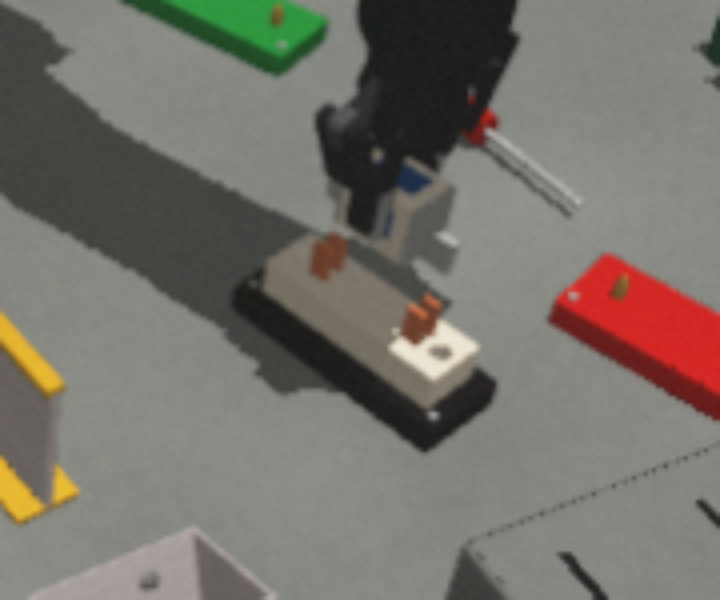

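The blade at column 321 is centred between the jaws at columns 309 and 332. I'll make the final slow descent to the hover.

Emit:
{"api": "servo_tool", "payload": {"commands": [[0,0,0,0,0,0.002,1],[0,0,0,0,0,0.005,1],[0,0,0,0,0,0.009,1],[0,0,0,0,0,0.013,1],[0,0,0,0,0,0.016,1],[0,0,0,0,0,0.019,1],[0,0,0,0,0,0.0205,1],[0,0,0,0,0,0.0205,1],[0,0,0,0,0,0.0205,1],[0,0,0,0,0,0.0205,1],[0,0,0,0,0,0.0205,1],[0,0,0,0,0,0.0205,1]]}}

```text
time_s: 17.98
ee_pos: [0.6384, 0.2397, 0.088]
tool_rot: [[-0.964, -0.267, 0.0], [-0.267, 0.964, 0.0], [-0.0, 0.0, -1.0]]
ft_force: [0.1, -0.5, -1.0]
finger_gap: 0.389
```

Emit:
{"api": "servo_tool", "payload": {"commands": [[0,0,0,0,0,0,1],[0,0,0,0,0,0,1],[0,0,0,0,0,0,1],[0,0,0,0,0,0,1]]}}

```text
time_s: 18.32
ee_pos: [0.6383, 0.2396, 0.0878]
tool_rot: [[-0.964, -0.268, 0.0], [-0.268, 0.964, -0.0], [0.0, -0.0, -1.0]]
ft_force: [-0.4, -0.2, -2.6]
finger_gap: 0.39
```

```bash
python3 - <<'E'
from h import *
o,T,im=fuse_in_tool('wrist12'); p=o['ee_pos'];M=o['tool_rot'];print(p,o['ft_force'],o['finger_gap'],o['dq'].round(3))
delta([.6383,.2395,.088],15.5)
s=camera('scene'); save('scene12',cv2.resize(s[180:330,340:520],(720,600))); 
g=im.mean(2).astype(int)
R,B=im[...,0].astype(int),im[...,2].astype(int)
j=(R-B>50);j[:185]=0;j[260:]=0;j[:,:285]=0;j[:,355:]=0
for c in cv2.findContours(j.astype(np.uint8),0,1)[0]: print('jaw px',cv2.boundingRect(c))
f=lambda px,z:((onplane('wrist',px,z,T)-p)@M*1000).round(1)[0,:2]
# near edge of holder top and hole
w=(R-B>10)&(g>120); print('holder near edge rows', [int(np.where(w[120:200,c])[0].min()+120) for c in (295,310,330,345)])
print('row190 cols',np.where(w[190,270:370])[0][[0,-1]]+270)
E
```

```text
blue in tool [ 0.87  0.33 17.42 29.38 89.93]
[0.63826399 0.23963821 0.08783845] [-0.39434535 -0.17968257 -2.55393409] 0.3899468742148331 [-0.001  0.001 -0.    -0.    -0.     0.     0.   ]
rot [-0.    0.    0.02] shift [ 0.     -0.0001 -0.0002] t 18.3667 z [0.6383 0.2396 0.0878]
jaw px (329, 201, 9, 36)
jaw px (303, 201, 9, 36)
holder near edge rows [153, 153, 153, 153]
row190 cols [281 358]
```

View pics/wrist12.png

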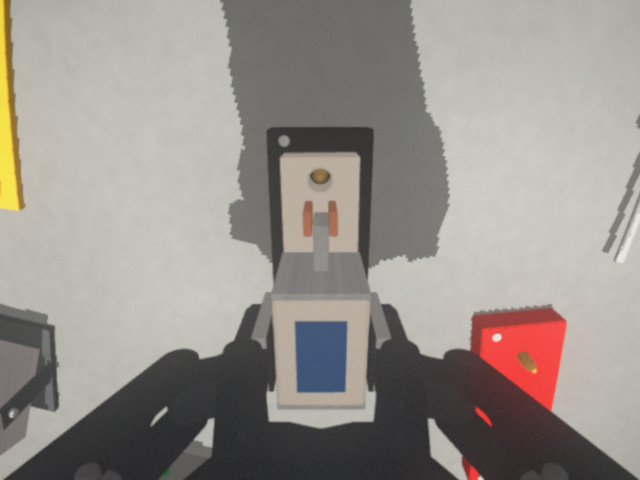

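View pics/scene12.png

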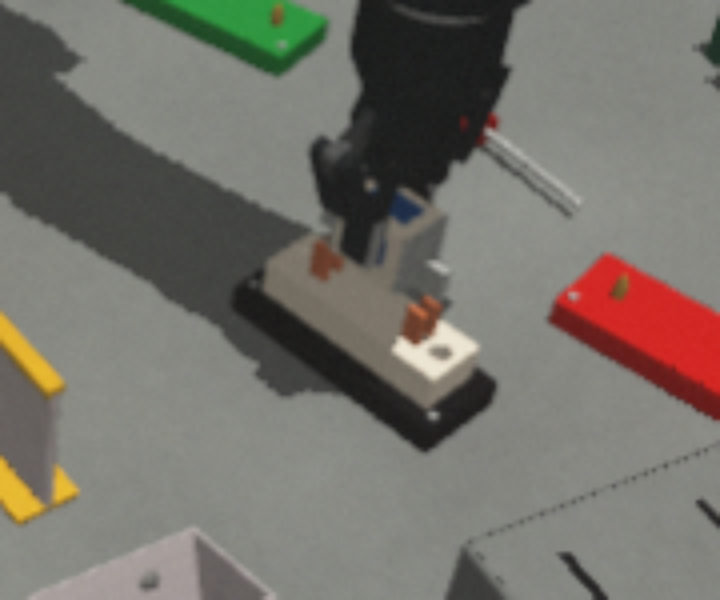

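```bash
python3 - <<'E'
from h import *
o=get_obs();T=wristT(o);p=o['ee_pos'];M=o['tool_rot']
f=lambda px,z:((onplane('wrist',px,z,T)-p)@M*1000).round(2)[:,:2].tolist()
im=cv2.imread('pics/wrist12.png');g=im.mean(2).astype(int)
print('holder corner',f([[281,153],[359.5,153]],.044),'jaws mid at z.06',f([[307.5,215],[333.5,215]],.068))
print('hole',f([[320,178]],.044)); print(g[165:195,320])
print(g[230,310:335]); print(g[205:225,321])
print('blade',f([[314,225],[328.5,225]],p[2]-.0099+.022))
print('blade tip',f([[321,212],[321,225]],p[2]-.0099), 'at z22',f([[321,212],[321,225]],p[2]+.0121))
E
```

```text
holder corner [[64.52, -19.31], [64.53, 19.52]] jaws mid at z.06 [[39.22, -5.65], [39.22, 6.12]]
hole [[52.07, -0.02]]
[172 172 159 146 123 109 108 107 107 109 112 119 118 119 117 109  99  94
  92 117 142 151 152 149 150 149 150 164 171 173]
[119 122 140 139 139 139 142 143 139 142 141 141 142 142 142 138 137 137
 129 124 121 122 123 119 124]
[174 172 173 173 175 175 166 140 124 121 126 121 125 123 125 124 123 123
 123 122]
blade [[44.0, -2.14], [44.0, 3.17]]
blade tip [[43.19, 0.45], [37.45, 0.45]] at z22 [[48.91, 0.42], [44.0, 0.42]]
```

Across the width it is right, to within about 0.3 mm. Along the blades the direct view hints at 1–2 mm, so I'll cross-check that using earlier frames.

```bash
python3 - <<'E'
from h import *
def pose(p,yaw):
    a=np.radians(yaw);x=-np.array([np.cos(a),np.sin(a),0]);z=np.array([0,0,-1.]);M=np.eye(4);M[:3,:3]=np.c_[x,np.cross(z,x),z];M[:3,3]=p
    return M
C=np.array(get_calibration('wrist')['T_tool_cam'])
u=np.array([np.cos(np.radians(15.5)),np.sin(np.radians(15.5))])
def sub(prof,lvl):
    i=np.where(prof>lvl)[0][0]; return i-(prof[i]-lvl)/(prof[i]-prof[i-1])
for n,p,y in (('4',[.6370,.2392,.0838],15.5),('5',[.63835,.23955,.0250],15.5),('6',[.6377,.2393,.1982],15.5),('10',[.6387,.2365,.1703],15.4),('11',[.6386,.2397,.1089],15.5),('12',[.63826,.23964,.08784],15.5)):
    g=cv2.imread(f'pics/wrist{n}.png').mean(2); T=pose(p,y)@C
    cols=range(305,336,3); hb=[];bb=[]
    for c in cols:
        r0=110
        col=g[:,c]
        dark=np.where(col[100:200]<70)[0][0]+100
        bb.append(dark)
        k=dark+3; hb.append(k+sub(col[k:k+60],110))
    be=onplane('wrist',np.c_[list(cols),bb],.02,T).mean(0)[:2]@u
    he=onplane('wrist',np.c_[list(cols),hb],.044,T).mean(0)[:2]@u
    t=np.array(p)[:2]@u
    print(n,'rows',np.mean(bb),np.mean(hb),'tcp_s',round(t*1000,1),'base centre-s',round((be+.075)*1000-t*1000,2),'holder centre-tcp',round((he+.062)*1000-t*1000,2))
E
```

```text
4 rows 130.0 167.19778509284444 tcp_s 677.8 base centre-s 0.22 holder centre-tcp 3.96
5 rows 132.0 166.84170706520106 tcp_s 679.2 base centre-s -1.24 holder centre-tcp -4.09
6 rows 124.81818181818181 141.11911437266596 tcp_s 678.5 base centre-s 0.31 holder centre-tcp -0.93
10 rows 125.0 142.7186583537722 tcp_s 678.7 base centre-s -0.23 holder centre-tcp -1.67
11 rows 126.0 148.35930619660786 tcp_s 679.4 base centre-s -1.18 holder centre-tcp -2.96
12 rows 127.54545454545455 152.15023684813795 tcp_s 679.1 base centre-s -0.94 holder centre-tcp -2.9
```

```bash
python3 - <<'E'
from h import *
C=np.array(get_calibration('wrist')['T_tool_cam'])
a=np.radians(15.5);u=np.array([np.cos(a),np.sin(a)]);x=-np.array([np.cos(a),np.sin(a),0]);z=np.array([0,0,-1.])
for n,p,hb,bb in (('5',[.63835,.23955,.0250],166.84,132),('6',[.6377,.2393,.1982],141.1,124.8),('10',[.6387,.2365,.1703],142.7,125),('11',[.6386,.2397,.1089],148.36,126),('12',[.63826,.23964,.08784],152.15,127.5)):
    M=np.eye(4);M[:3,:3]=np.c_[x,np.cross(z,x),z];M[:3,3]=p
    s=onplane('wrist',[[320,bb-.5],[320,hb]],.02,M@C)[:,:2]@u*1000; t=np.array(p)[:2]@u*1000
    print(n,'base c',(s[0]+75).round(2),'holder c',(s[1]+62).round(2),'tcp',t.round(2),'holder-tcp',(s[1]+62-t).round(2))
E
```

```text
5 base c 677.72 holder c 678.28 tcp 679.15 holder-tcp -0.87
6 base c 678.36 holder c 679.1 tcp 678.46 holder-tcp 0.64
10 base c 678.07 holder c 678.68 tcp 678.67 holder-tcp 0.01
11 base c 677.96 holder c 678.52 tcp 679.43 holder-tcp -0.91
12 base c 677.87 holder c 678.46 tcp 679.09 holder-tcp -0.62
```

Both edges now agree: the holder's centre along the base axis is at 678.5 mm and the fuse's at about 678.3 mm. The arm is motionless, so I'll hand in.

```bash
python3 -c "
from h import *
o=get_obs();print(o['time_s'],o['ee_pos'],o['finger_gap'],abs(o['dq']).max());print(sign_off())"
```

```text
18.4167 [0.63826817 0.23961413 0.08782171] 0.394312877738524 0.0018465920601774823
the job is handed in; nothing more can be done
None
```

I seated the white holder on the black base and let it go. Then I lifted the fuse over the guard, and the arm is still holding it above the copper jaws. The job is handed in, at 18.4 s of the 72 s allowed.

**Holder:** contact came with its underside at about 20 mm, and both brass pegs showed in the holes after I let go. It did not move when released.

**Guard crossing:** the fuse's underside stayed about 59 mm above the guard's top edge.

**Final hover:**
- The fuse's underside is about 10 mm above the jaw tops. That height comes from arm readings, not from a direct measurement of the gap.
- It is level and lined up with the jaw slots in yaw.
- It is centred to about 0.3 mm across the slots and 0.2 mm along them.
- The arm was still, and the measured force showed only the fuse's weight.

**Checks that disagreed:**
- A first measurement along the blades suggested the fuse was 1–2 mm off. I had placed the holder's lower edge at the wrong height; corrected, the five views put the holder's centre within about 0.8 mm of each other.
- The top camera read about 2 mm off from the wrist camera sideways, so I used the wrist camera and arm readings.

I took no final top picture of the other objects on the desk. No unexpected contact force appeared in any move.

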